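Key a tube carousel into a bench mixer and hold it down

TASK

Take the tube carousel by its knob out of the parking stand, turn it so that its pointer faces the index bar on the mixer base, and lower its keyed shaft into the mixer's hub. With light pressure turn it a little to and fro until the key slips into the slot, then keep pushing against the spring until the disc sits fully home on the hub. Finish while still gripping the knob and holding the carousel pressed down, because the spring lifts it if you let go, and leave the other things on the bench where they are.

Things in the scene. Friction and masses are not known exactly. Their poses are not given: they have to be found in the camera images.
- carousel: Tube carousel, about 0.3 kg, bare metal: disc 80 mm across, 7 mm thick, with small white tube caps, a round knob on top, a keyed shaft below, a flat pointer on its rim. It starts upright in the parking stand, disc resting on the stand, pointer within about 70 degrees of +x. Origin at the shaft's lower end, z up along the shaft, x towards pointer and key.
- knob (a point): Middle of the carousel's knob, where it is gripped from above, the fingers on any two opposite sides: plain round, 32 mm diameter, 45 mm tall, on the axis. This point is 27.5 mm above the disc's top, 17.5 mm below the knob's top and 68.5 mm above the shaft tip.
- shaft_tip (a point): Lower end of the steel shaft (20 mm diameter, 34 mm long below the disc, lowest 5 mm tapering to 13 mm), on its axis; x towards the key, z up. One key, 6 mm wide, reaching 15 mm from the axis, runs from 14 mm above the tip up to the disc. Tip depth below the hub mouth: 14 mm when the key lands beside the slot, 24 mm when the shaft meets the spring plunger, 34 mm when home.
- pointer (a point): Outer end of the carousel's pointer, a flat bar 9 mm wide that sticks out 19 mm beyond the disc's rim, 59 mm from the axis, at the disc's mid thickness. It lies exactly above the key.
- hub_mouth (a point): Centre of the hub's top, on the bore's axis, 95 mm above the bench; z up, x towards the index bar. Hub: fixed steel cylinder, 56 mm across, 50 mm high, on the mixer base (white housing 170 x 140 x 45 mm). Bore 23 mm across with one key slot, open at the top, 8.5 mm wide, reaching 17.5 mm from the axis, pointing anywhere within 17 degrees (0.3 rad) either side of the index bar.
- index_bar (a point): Top middle of the index bar, a raised dark steel bar 30 mm long, 10 mm wide and 8 mm high, pointing away from the hub, on top of the mixer base, beside the hub, its middle 64 mm from the hub's axis.
- plunger (a joint): Spring plunger at the bottom of the bore, in m: 0 = up (untouched, its top 24 mm below the hub mouth), 0.010 = pressed down by a carousel that is fully home. It pushes back with 6 N at 0, rising to 10 N at 0.010, more than the carousel's weight.
- bottle_a: Bystander: reagent bottle 68 mm diameter, 150 mm tall. Origin under its base.
- bottle_b: Bystander: reagent bottle 60 mm diameter, 130 mm tall. Origin under its base.
- jar: Bystander: small white jar 32 mm diameter, 50 mm tall, between stand and mixer. Origin under its base.
- marker: Bystander: marker pen, white barrel and black cap, 136 mm long, 16 mm thick, lying between stand and mixer. Origin under its middle.
- tip_box: Bystander: closed tip box 80 x 120 mm, 60 mm high. Origin under its middle.
- stand_top (a point): Centre of the top of the parking stand, a plain grey upright tube fixed to the bench, 72 mm outside diameter, 38 mm bore, 50 mm high, from which the carousel must be lifted straight up.
Things that resemble listed ones, but are neither listed nor needed, are in the scene too. What is shaped like the carousel but pink or red is not meant.

How it is judged (in metres and radians):
On the way, in this order (a step that is already met when the one before it is completed fails the run):
1. the carousel is lifted clear of the parking stand (height (world z) of shaft_tip above 0.07 m), for 0.1 s.
2. the shaft's end stands in the hub's bore with the pointer on the index bar's side (within 40 mm of it) (z of shaft_tip in the frame of hub_mouth below -0.005 m and horizontal distance between shaft_tip and hub_mouth below 0.006 m and horizontal distance between pointer and index_bar below 0.04 m), for 0.05 s.
At the end, for the whole second after the job is handed in: The carousel is fully home: shaft tip at least 32 mm (of 34) below the hub mouth and within 4 mm of its axis, tilted less than 0.06 rad, plunger pressed by more than 8 mm, pointer within 35 mm of the index bar seen from above, at rest (under 20 mm/s), with the fingers still on it (over 2 N) (z of shaft_tip in the frame of hub_mouth below -0.032 m and horizontal distance between shaft_tip and hub_mouth below 0.004 m and angle between knob's own z axis and vertical below 0.06 rad and value of joint plunger above 0.008 m and horizontal distance between pointer and index_bar below 0.035 m and contact force between the fingers and carousel above 2 N and linear speed of carousel below 0.02 m/s); the arm keeps its last pose, push and grip.
It fails at once if a bystander is shifted by more than 40 mm (distance of any of bottle_a, bottle_b, jar, marker, tip_box from where it was at the start of the episode above 0.04 m).
It also fails if it takes over 48 s, if anything falls off the work surface, if the arm or the gripper's body presses on something with over 40 N, if the wrist force passes 120 N, or if a joint passes its speed limit or range.

ROBOT

A 6-joint arm with a two-finger parallel gripper is mounted at the origin on the work surface. World frame = base frame: x ahead of the robot, y to its left, z up, the work surface at z = 0. Lengths are in mm, angles in rad, forces in N, time in s.
With the tool pointing down it reaches from about 350 to 775 mm from the base axis. Payload 7.3 kg.
Tool frame: the origin (TCP) lies on the centre line of the jaws, within the pads' length; the fingertips stand 17 mm ahead of it and the grasp point (between the pads) lies 2 mm behind it; z points along the fingers, y is the line along which they close (so a half turn about z gives the same grasp; the last joint's range is limited). The gripper opens to 92 mm and grips with 3 to 60 N. Pads are 19 mm wide; open, the fingers measure 130 mm over their backs; the gripper's body (75 mm by 190 mm) begins 47 mm behind the grasp point.
Start: joints at [-1.391, 0.342, 1.524, -0, 1.275, -0.146], TCP at [168.057, -497.393, 243.741] pointing down, gripper open.
Joint ranges: [-2.53, 2.53], [-0.77, 2.02], [0.04, 2.7], [-1, 4.14], [0.28, 2.66], [-3.11, 3.11]. Speed limits (rad/s): [2.57, 2.57, 3.14, 3.14, 3.14, 3.14].

INTERFACE

Orientations are given as [roll, pitch, yaw] about the fixed x, y, z axes, in that order (R = Rz(yaw) Ry(pitch) Rx(roll)).
In Python, from plant import bot gives the robot as it stands. The module is installed in compiled form; this text tells all that it offers.
- The arm moves only by the shell command python3 -m pendant 'ROWS'. ROWS is JSON, a list of rows, each a list of 3 entries, a list of its own where there are three numbers: the shift along the world's x, y, z as a fraction of full scale, then the turn, a rotation vector about the world's x, y, z as a fraction of full scale, then the opening, from -1 (shut) to 1 (fully open), so that 0 is half open. In form: [[[tx, ty, tz], [rx, ry, rz], claw], ...]. A call has exactly 10 rows; each row shifts and turns the commanded pose from where the row before left it; what a row does not reach is not made up. Full scale, the value 1, is 30 mm for a shift and 0.12 rad for a turn. A row lasts 1/12 s, in which the tool goes at most 41.7 mm and 7.16 degrees, less where a joint would pass 70% of its speed; a pose out of reach is approached as far as the arm can. A call with a number of a shift or a turn outside -1 to 1 is refused whole. A call with a gripper value outside its range is refused whole. The fingers move at their own pace and stop on an object; the grip force is fixed at half the most. Time passes only in rows, so rows that do not move let the fingers close, or fill a call up. It gives the time, the measured TCP pose, the force, the opening and the grip force at its end, in the units of the state.
- bot.get_obs(): the state, without advancing time (a new reading comes with each control period).
- bot.capture(name): name is "scene" or "top" or "wrist"; returns the picture (480x640x3 uint8, blue, green, red); there is no depth.
- bot.camera_params(name): a dict with "fovy" (degrees; the focal length in pixels is half the picture's height over the tangent of half this angle, whatever the lens; pixels are square), "cx", "cy" (the principal point, pixels), "distortion" ([k1, k2, p1, p2, k3] as OpenCV has them; the pictures are not rectified), "camera_from_world" (4x4, takes a point from world to camera coordinates). Camera axes: x right, y down, z forward; pixel columns grow to the right and rows downward; lengths in mm; the calibration is good to about 2 mm. A picture is of the moment at which its call begins: read the wrist's pose just before it. camera_params takes no time and is no camera call; for the wrist camera it gives the pose at the moment of the call.
- bot.close_job(): hands the job in; it is judged then, once.
The state is a dict: "time": time; "joint_positions": joint angles; "dq": joint speeds; "tau": joint torques, N m; "tool_pos": TCP position; "tcp_rot": TCP orientation; "contact_force": force on the tool from outside, world axes, zero at the start; "moment": the same for the moment, N m; "grip_width": finger opening in mm; "finger_force": force on a finger pad.
Only numpy, scipy, OpenCV 4.12 (cv2) and the standard library are available. Lean on these libraries where they do the work, as an engineer would, in place of code of your own. Each camera call takes 0.05 s, during which the arm holds its last target. There are 200 camera calls.

## Working session

There is one attempt and no reset: what is moved stays moved. The work goes in short steps, Python scripts to look and compute and a shell command to move; the robot and the scene stay as the last step left them, time stands still between calls to the robot, and variables do not carry over. Pictures are saved under pics/ and viewed, at most 10 in all, crops included, and the job is handed in when it is done.

```bash
mkdir -p pics
cat > h.py <<'E'
import numpy as np,cv2
from plant import bot
def K(p):
    f=240/np.tan(np.radians(p['fovy'])/2)
    return np.array([[f,0,p['cx']],[0,f,p['cy']],[0,0,1]]),np.array(p['distortion'],float)
def proj(p,X):
    k,d=K(p);T=np.array(p['camera_from_world'])
    r,_=cv2.Rodrigues(T[:3,:3]);return cv2.projectPoints(np.array(X,float).reshape(-1,1,3),r,T[:3,3],k,d)[0].reshape(-1,2)
def cast(p,uv,z):
    k,d=K(p);T=np.array(p['camera_from_world']);R=T[:3,:3]
    n=cv2.undistortPoints(np.array(uv,float).reshape(-1,1,2),k,d).reshape(-1,2)
    D=np.c_[n,np.ones(len(n))]@R;C=-R.T@T[:3,3]
    return C+D*((z-C[2])/D[:,2])[:,None]
E
python3 - <<'E'
from h import *
for n in('top','scene'):
    p=bot.camera_params(n);cv2.imwrite(f'pics/{n}0.png',bot.capture(n))
    np.save(n,0);print(n,p)
print(bot.get_obs())
E
```

```text
top {'fovy': 52.610187335443015, 'cx': 316.39551333860874, 'cy': 243.6544978096804, 'distortion': array([-0.06240063,  0.        ,  0.        ,  0.        ,  0.        ]), 'camera_from_world': array([[ 1.33981125e-03, -9.99996365e-01,  2.33983981e-03,
         3.70401741e+00],
       [-9.75555102e-01, -1.82124006e-03, -2.19747414e-01,
         5.35326712e+02],
       [ 2.19750876e-01, -1.98822261e-03, -9.75553996e-01,
         1.23070129e+03],
       [ 0.00000000e+00,  0.00000000e+00,  0.00000000e+00,
         1.00000000e+00]])}
scene {'fovy': 47.48547485879833, 'cx': 325.429393899343, 'cy': 239.5509908069154, 'distortion': array([-0.07845849,  0.        ,  0.        ,  0.        ,  0.        ]), 'camera_from_world': array([[-7.11705544e-01,  7.02467057e-01, -3.90555459e-03,
         3.65691848e+02],
       [ 4.99053009e-01,  5.01687876e-01, -7.06580052e-01,
        -2.14188492e+02],
       [-4.94389840e-01, -5.04826018e-01, -7.07622341e-01,
         1.44803517e+03],
       [ 0.00000000e+00,  0.00000000e+00,  0.00000000e+00,
         1.00000000e+00]])}
{'time': 0.1, 'joint_positions': array([-1.39100054e+00,  3.42620808e-01,  1.52496351e+00,  1.51434018e-05,
        1.27539154e+00, -1.46038327e-01]), 'dq': array([-0.00045766, -0.00130432, -0.00327295, -0.00038972, -0.00147235,
       -0.00145288]), 'tau': array([ 1.13245100e-03, -4.32003808e+01, -2.44695103e+01,  7.19182519e-02,
        5.25323418e-02, -5.21960612e-05]), 'tool_pos': array([ 167.99376796, -497.01982987,  243.11650944]), 'tcp_rot': array([-3.14022628e+00, -2.15611165e-04,  3.25829543e-01]), 'contact_force': array([0.3377475 , 0.3691868 , 1.41587191]), 'moment': array([ 0.02263424, -0.01955016, -0.05271029]), 'finger_force': 0.0, 'grip_width': 92.19617549993923}
```

View pics/top0.png

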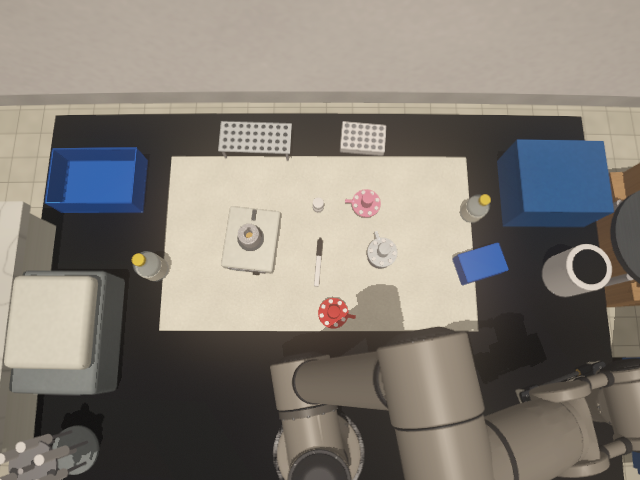

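View pics/scene0.png

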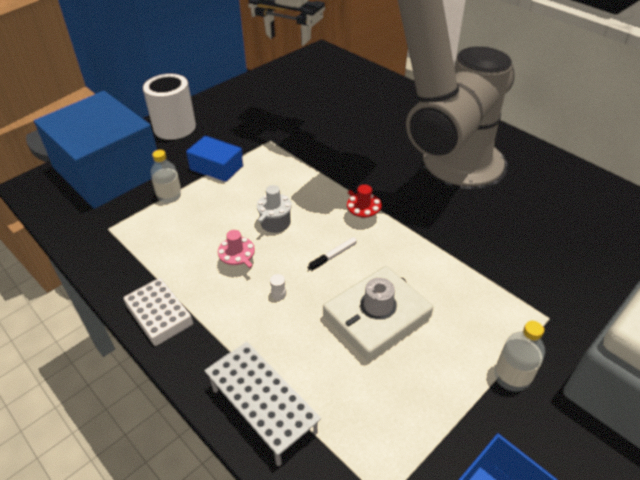

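The pictures show three carousel-like things in the top view: a bare-metal one at (382,251), a pink one at (366,203) and a red one at (334,312). The metal one stands on the grey tube, so that's my choice. The mixer hub is at (249,236). There are two dark bar-like marks beside it, at (254,214) and (256,272). One close crop to check all of this.

Run:
```python
import cv2,numpy as np
t=cv2.imread('pics/top0.png');s=cv2.imread('pics/scene0.png')
f=lambda i,x,y,w,h:cv2.resize(i[y:y+h,x:x+w],(400,300),interpolation=cv2.INTER_CUBIC)
cv2.imwrite('pics/c0.png',np.vstack([np.hstack([f(t,210,192,88,66+22),f(t,340,218,80,60)]),np.hstack([f(s,310,255,136,102),f(s,236,175,80,60)])]))
```

```text
(no output)
```

View pics/c0.png

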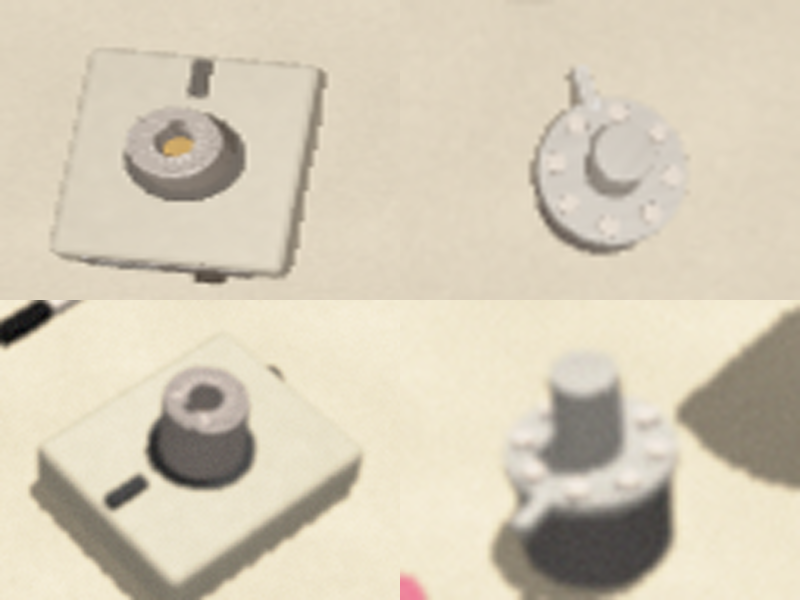

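The crop confirms it: bare-metal carousel on the grey tube, pointer tip at about top (375,232). The index bar is the dark bar on top of the mixer at top (254,215). The mark at (256,272) is off the housing's edge, a cable stub. Now the positions.

Run:
```python
from h import *
t=bot.camera_params('top');s=bot.camera_params('scene')
for n,p,uv,z in [('knobtop T',t,(385,248),102),('knobtop S',s,(273,190),102),('disc T',t,(382,252.6),57),('ptr T',t,(375.4,232.3),53.5),('ptr S',s,(261,220),53.5),('hub T',t,(248.7,235.1),95),('hub S',s,(380.4,288),95),('bar T',t,(254.4,214.9),53),('bar S',s,(310+127*.34,255+192*.34),53),('jar',t,(318,203),50),('marker',t,(319,262),10)]:
    print(n,cast(p,uv,z)[0].round(1))
```

```text
knobtop T [ 514.7 -171.5  102. ]
knobtop S [ 516.6 -161.2  102. ]
disc T [ 511.9 -169.7   57. ]
ptr T [ 568.3 -154.    53.5]
ptr S [ 567.3 -148.2   53.5]
hub T [549.8 180.4  95. ]
hub S [555.2 187.7  95. ]
bar T [616.4 172.7  53. ]
bar S [621.2 182.5  53. ]
jar [6.513e+02 3.000e-01 5.000e+01]
marker [495.   -2.7  10. ]
```

```bash
python3 -m pendant '[[[0.5,0.5,0],[0,0,0],1],[[0.9,0.9,0],[0,0,0],1],[[0.95,0.9,0],[0,0,0],1],[[0.95,0.9,0],[0,0,0],1],[[0.95,0.9,0],[0,0,0],1],[[0.95,0.9,0],[0,0,0],1],[[0.95,0.9,0],[0,0,0],1],[[0.95,0.9,0],[0,0,0],1],[[0.95,0.9,0],[0,0,0],1],[[0.95,0.9,0],[0,0,0],1]]' && python3 -m pendant '[[[0.9,0.9,0],[0,0,0],1],[[0.9,0.8,0],[0,0,0],1],[[0.5,0.5,0],[0,0,0],1],[[0.3,0.3,0],[0,0,0],1],[[0,0,0],[0,0,0],1],[[0,0,0],[0,0,0],1],[[0,0,0],[0,0,0],1],[[0,0,0],[0,0,0],1],[[0,0,0],[0,0,0],1],[[0,0,0],[0,0,0],1]]'
python3 - <<'E'
from h import *
import pickle
p=bot.camera_params('wrist');im=bot.capture('wrist');cv2.imwrite('pics/w1.png',im);pickle.dump(p,open('w1.pkl','wb'))
print(bot.get_obs()['tool_pos'],bot.get_obs()['tcp_rot'],proj(p,[[514,-168,102],[514,-168,57]]))
E
```

```text
time: 0.93
tool_pos: [439.0, -237.7, 243.5]
tcp_rot: [-3.141, 0.0, 0.326]
contact_force: [0.7, -1.0, -0.4]
grip_width: 92.1
finger_force: 0.0
time: 1.77
tool_pos: [515.5, -165.2, 243.9]
tcp_rot: [3.141, -0.0, 0.324]
contact_force: [-0.7, 0.2, -1.0]
grip_width: 92.2
finger_force: 0.0
[ 515.65538595 -165.07346752  243.89164265] [ 3.14132051e+00 -4.67995241e-05  3.24548505e-01] [[328.77088471 234.83792886]
 [328.59415966 221.2027898 ]]
```

View pics/w1.png

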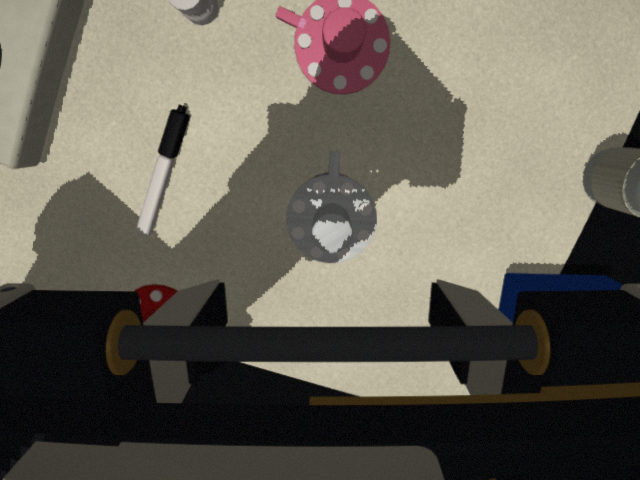

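The wrist view shows the carousel's disc centred near (332,217), knob top near (331,234) and pointer tip at (335,152). Pink one is at (342,45), clear of it.

Run:
```python
from h import *
import pickle
p=pickle.load(open('w1.pkl','rb'))
print(cast(p,(331,234),102),cast(p,(332,217.5),57),cast(p,(335,152),57))
a=cast(p,(332,217.5),57)[0];b=cast(p,(335,152),57)[0];print(np.degrees(np.arctan2(*(b-a)[[1,0]])),np.linalg.norm(b-a))
```

```text
[[ 515.16547321 -169.39512446  102.        ]] [[ 518.08198912 -169.75404246   57.        ]] [[ 571.85060287 -154.14298866   57.        ]]
16.190003377562736 55.98900629304997
```

```bash
python3 -m pendant '[[[0,-0.15,-0.6],[0,0,0],1],[[0,0,-0.9],[0,0,0],1],[[0,0,-0.9],[0,0,0],1],[[0,0,-0.9],[0,0,0],1],[[0,0,-0.9],[0,0,0],0.5],[[0,0,-0.7],[0,0,0],0.2],[[0,0,-0.45],[0,0,0],0],[[0,0,0],[0,0,0],-0.2],[[0,0,0],[0,0,0],-1],[[0,0,0],[0,0,0],-1]]' && python3 -m pendant '[[[0,0,0],[0,0,0],-1],[[0,0,0],[0,0,0],-1],[[0,0,0],[0,0,0],-1],[[0,0,0],[0,0,0],-1],[[0,0,0],[0,0,0],-1],[[0,0,0],[0,0,0],-1],[[0,0,0],[0,0,0],-1],[[0,0,0],[0,0,0],-1],[[0,0,0],[0,0,0],-1],[[0,0,0],[0,0,0],-1]]'
```

```text
time: 2.65
tool_pos: [516.7, -169.4, 84.3]
tcp_rot: [3.14, -0.001, 0.326]
contact_force: [0.3, 0.7, -0.3]
grip_width: 56.3
finger_force: 0.0
time: 3.48
tool_pos: [516.3, -168.9, 84.0]
tcp_rot: [3.141, -0.001, 0.326]
contact_force: [-1.1, 0.8, 6.8]
grip_width: 31.6
finger_force: 30.0
```

```bash
python3 -m pendant '[[[0,0,0.2],[0,0,0],-1],[[0,0,0.4],[0,0,0],-1],[[0,0,0.8],[0,0,0],-1],[[0,0,0.9],[0,0,0],-1],[[0,0,0.9],[0,0,0],-1],[[0,0,0.6],[0,0,0],-1],[[0,0,0.2],[0,0,0],-1],[[0,0,0],[0,0,0],-1],[[0,0,0],[0,0,0],-1],[[-0.1,0.4,0],[0,0,0],-1]]' && python3 -m pendant '[[[-0.2,0.7,0],[0,0,-0.2],-1],[[-0.2,0.9,0],[0,0,-0.4],-1],[[-0.3,0.9,0],[0,0,-0.4],-1],[[-0.3,0.9,0],[0,0,-0.4],-1],[[-0.3,0.9,0],[0,0,-0.4],-1],[[-0.3,0.9,0],[0,0,-0.4],-1],[[-0.3,0.9,0],[0,0,-0.4],-1],[[-0.3,0.9,0],[0,0,-0.4],-1],[[-0.2,0.9,0],[0,0,-0.1],-1],[[-0.2,0.9,0],[0,0,0],-1]]' && python3 -m pendant '[[[-0.2,0.9,0],[0,0,0],-1],[[-0.1,0.7,0],[0,0,0],-1],[[-0.1,0.5,0],[0,0,0],-1],[[0,0.3,0],[0,0,0],-1],[[0,0,0],[0,0,0],-1],[[0,0,0],[0,0,0],-1],[[0,0,0],[0,0,0],-1],[[0,0,0],[0,0,0],-1],[[0,0,0],[0,0,0],-1],[[0,0,0],[0,0,0],-1]]'
python3 - <<'E'
from h import *
import pickle
p=bot.camera_params('wrist');im=bot.capture('wrist');cv2.imwrite('pics/w2.png',im);pickle.dump(p,open('w2.pkl','wb'))
o=bot.get_obs();print(o['tool_pos'],o['tcp_rot'],proj(p,[[552,183,95],[618,176,53]]))
E
```

```text
time: 4.32
tool_pos: [512.6, -157.8, 201.4]
tcp_rot: [-3.141, 0.002, 0.324]
contact_force: [1.1, -0.9, -3.6]
grip_width: 31.4
finger_force: 30.0
time: 5.15
tool_pos: [433.0, 108.8, 201.9]
tcp_rot: [3.141, 0.003, -0.047]
contact_force: [0.9, 0.6, -2.4]
grip_width: 31.5
finger_force: 30.0
time: 5.98
tool_pos: [423.2, 178.5, 203.2]
tcp_rot: [3.141, 0.0, -0.047]
contact_force: [0.6, -0.8, -2.2]
grip_width: 31.4
finger_force: 30.0
[423.20967618 178.60721059 203.25153955] [ 3.14146615e+00 -1.32937308e-05 -4.71777844e-02] [[308.09267875  38.46261059]
 [316.01592048 -51.52807397]]
```

View pics/w2.png

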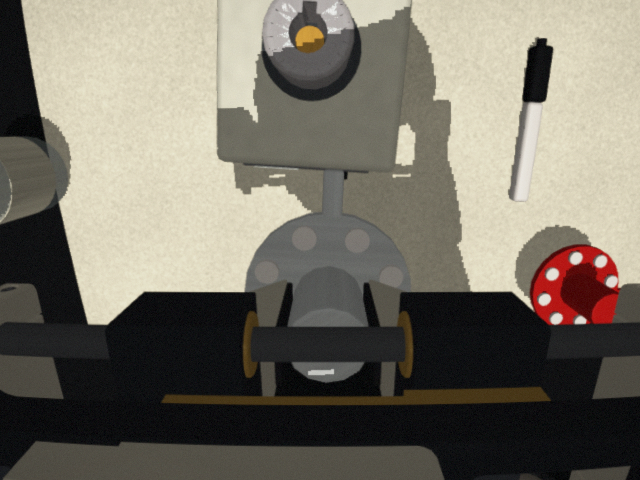

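Hub is visible at (309,38) but cropped at the picture's edge. Nudge 45 mm forward to see all of it plus the bar.

```bash
python3 -m pendant '[[[0.3,0.1,0],[0,0,0],-1],[[0.5,0,0],[0,0,0],-1],[[0.5,0,0],[0,0,0],-1],[[0.3,0,0],[0,0,0],-1],[[0,0,0],[0,0,0],-1],[[0,0,0],[0,0,0],-1],[[0,0,0],[0,0,0],-1],[[0,0,0],[0,0,0],-1],[[0,0,0],[0,0,0],-1],[[0,0,0],[0,0,0],-1]]'
python3 - <<'E'
from h import *
import pickle
p=bot.camera_params('wrist');im=bot.capture('wrist');cv2.imwrite('pics/w3.png',im);pickle.dump(p,open('w3.pkl','wb'))
o=bot.get_obs();print(o['tool_pos'],o['tcp_rot'])
cv2.imwrite('pics/w3c.png',cv2.resize(im[0:260,200:460],(600,600),interpolation=cv2.INTER_CUBIC))
E
```

```text
time: 6.87
tool_pos: [470.7, 182.2, 203.4]
tcp_rot: [3.142, -0.0, -0.046]
contact_force: [0.4, 0.2, -3.4]
grip_width: 31.2
finger_force: 30.0
[470.79248326 182.17609832 203.40392076] [ 3.14155487e+00 -1.58296668e-04 -4.59478446e-02]
```

View pics/w3c.png

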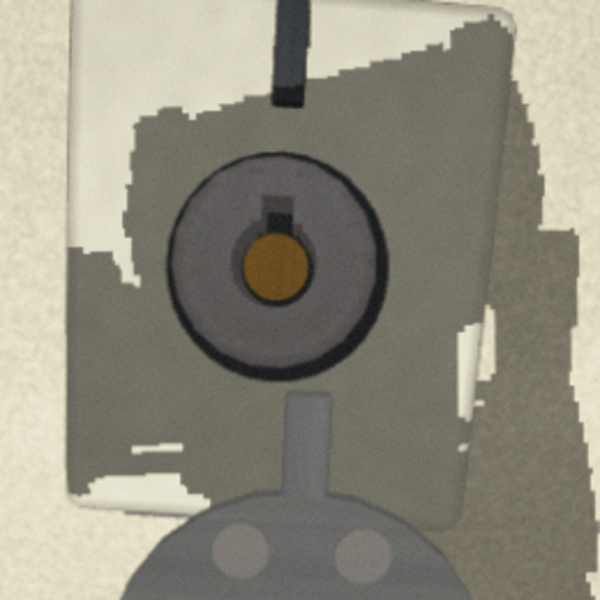

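Crop shows the hub mouth centred at crop (275,260), slot's outer end at (278,196), index bar's axis from (289,87) to (293,0), and pointer from (305,498) to (309,393).

Run:
```python
from h import *
import pickle
p=pickle.load(open('w3.pkl','rb'));q=lambda x,y,z:cast(p,(200+x*.43333,y*.43333),z)[0]
an=lambda a,b:np.degrees(np.arctan2(b[1]-a[1],b[0]-a[0]))
im=cv2.imread('pics/w3.png')
h=q(275,260,95);bo=q(273.5,263,95);s=q(278,196,95);b0=q(289,87,53);b1=q(293,0,53)
print('hub',h,'bore',bo,'slot',s,an(h,s),an(bo,s),np.linalg.norm(s-h),'bar',b0,b1,an(h,b0),an(h,b1),an(b0,b1))
z=176.9;t=q(309,393,z);r=q(305,498,z);print('ptr',t,r,an(r,t),an(np.array([470.8,182.2,0]),t),np.linalg.norm(t[:2]-[470.8,182.2]))
```

```text
hub [556.42856825 182.47664426  95.        ] bore [555.67202216 182.91824503  95.        ] slot [572.70100647 180.85534012  95.        ] -5.689885657958053 -6.907200263135386 16.353008070754928 bar [608.46317797 176.49143172  53.        ] [632.72274957 174.1616165   53.        ] -6.561535715799388 -6.2199111956998205 -5.485688089870145
ptr [528.92963792 175.83750282 176.9       ] [508.96503806 177.43979543 176.9       ] -4.588534430521574 -6.246363590543914 58.476800315286944
```

```bash
python3 -m pendant '[[[0.3,0,0],[0,0,0],-1],[[0.6,0.03,0],[0,0,0],-1],[[0.7,0,0],[0,0,0],-1],[[0.7,0,0],[0,0,0],-1],[[0.4,0,0],[0,0,0],-1],[[0.15,0,-0.2],[0,0,0],-1],[[0,0,-0.4],[0,0,0],-1],[[0,0,-0.3],[0,0,0],-1],[[0,0,-0.1],[0,0,0],-1],[[0,0,0],[0,0,0],-1]]'
python3 - <<'E'
from h import *
import pickle
im=bot.capture('scene');t=bot.capture('top')
o=bot.get_obs();print(o['tool_pos'],o['tcp_rot'],o['contact_force'])
cv2.imwrite('pics/m4.png',np.hstack([cv2.resize(im[210:340,310:440],(400,400),interpolation=cv2.INTER_CUBIC),cv2.resize(t[190:290,200:300],(400,400),interpolation=cv2.INTER_CUBIC)]))
E
```

```text
time: 7.75
tool_pos: [555.6, 182.9, 171.9]
tcp_rot: [3.141, 0.003, -0.046]
contact_force: [-0.0, 0.1, -1.6]
grip_width: 31.2
finger_force: 30.0
[556.44800025 183.12958436 173.45423461] [ 3.14156063e+00 -8.33734057e-05 -4.60307962e-02] [ 0.82421903 -0.72547007 -2.78303313]
```

View pics/m4.png

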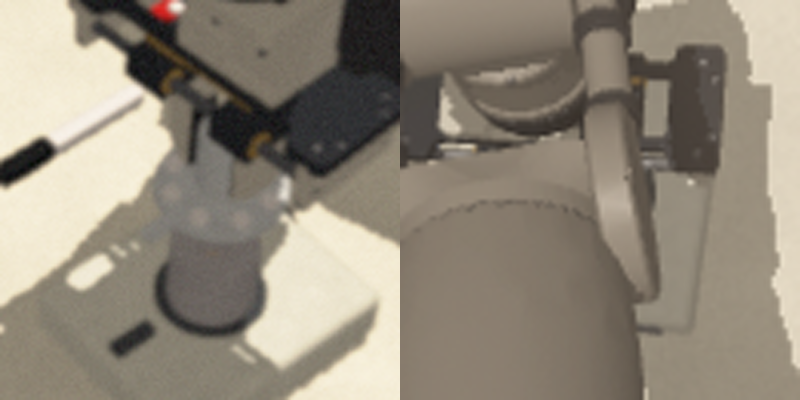

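The scene view shows the carousel poised over the hub, pointer on the bar's side. Now a gentle lowering, watching the force.

```bash
python3 -m pendant '[[[0,0,-0.1],[0,0,0],-1],[[0,0,-0.1],[0,0,0],-1],[[0,0,-0.1],[0,0,0],-1],[[0,0,-0.1],[0,0,0],-1],[[0,0,-0.1],[0,0,0],-1],[[0,0,-0.1],[0,0,0],-1],[[0,0,-0.05],[0,0,0],-1],[[0,0,-0.05],[0,0,0],-1],[[0,0,0],[0,0,0],-1],[[0,0,0],[0,0,0],-1]]'
```

```text
time: 8.68
tool_pos: [556.6, 183.0, 152.2]
tcp_rot: [3.142, 0.0, -0.046]
contact_force: [0.3, -0.2, -2.7]
grip_width: 31.7
finger_force: 30.0
```

```bash
python3 -m pendant '[[[0,0,-0.03],[0,0,0],-1],[[0,0,-0.03],[0,0,0],-1],[[0,0,-0.03],[0,0,0],-1],[[0,0,-0.03],[0,0,0],-1],[[0,0,-0.03],[0,0,0],-1],[[0,0,-0.03],[0,0,0],-1],[[0,0,0],[0,0,0],-1],[[0,0,0],[0,0,0],-1],[[0,0,0],[0,0,0],-1],[[0,0,0],[0,0,0],-1]]'
```

```text
time: 9.52
tool_pos: [556.6, 183.0, 146.9]
tcp_rot: [3.142, -0.0, -0.046]
contact_force: [0.9, -0.0, -3.8]
grip_width: 31.6
finger_force: 30.0
```

```bash
python3 -m pendant '[[[0,0,-0.03],[0,0,0],-1],[[0,0,-0.03],[0,0,0],-1],[[0,0,-0.03],[0,0,0],-1],[[0,0,-0.03],[0,0,0],-1],[[0,0,-0.03],[0,0,0],-1],[[0,0,-0.03],[0,0,0],-1],[[0,0,0],[0,0,0],-1],[[0,0,0],[0,0,0],-1],[[0,0,0],[0,0,0],-1],[[0,0,0],[0,0,0],-1]]'
```

```text
time: 10.35
tool_pos: [556.6, 183.0, 141.5]
tcp_rot: [3.142, -0.0, -0.046]
contact_force: [-0.2, -1.9, -3.2]
grip_width: 31.4
finger_force: 30.0
```

Depth is about 21 mm with no resistance, so the key went straight into the slot. Now against the spring.

```bash
python3 -m pendant '[[[0,0,-0.04],[0,0,0],-1],[[0,0,-0.04],[0,0,0],-1],[[0,0,-0.04],[0,0,0],-1],[[0,0,-0.04],[0,0,0],-1],[[0,0,-0.04],[0,0,0],-1],[[0,0,-0.04],[0,0,0],-1],[[0,0,-0.04],[0,0,0],-1],[[0,0,0],[0,0,0],-1],[[0,0,0],[0,0,0],-1],[[0,0,0],[0,0,0],-1]]'
```

```text
time: 11.18
tool_pos: [556.8, 183.0, 133.4]
tcp_rot: [-3.142, -0.001, -0.046]
contact_force: [-0.7, -1.0, 4.8]
grip_width: 31.4
finger_force: 30.0
```

```bash
python3 -m pendant '[[[0,0,-0.03],[0,0,0],-1],[[0,0,-0.03],[0,0,0],-1],[[0,0,-0.03],[0,0,0],-1],[[0,0,-0.03],[0,0,0],-1],[[0,0,-0.03],[0,0,0],-1],[[0,0,0],[0,0,0],-1],[[0,0,0],[0,0,0],-1],[[0,0,0],[0,0,0],-1],[[0,0,0],[0,0,0],-1],[[0,0,0],[0,0,0],-1]]'
```

```text
time: 12.02
tool_pos: [556.8, 183.0, 129.1]
tcp_rot: [-3.142, -0.001, -0.046]
contact_force: [-1.6, 0.4, 7.8]
grip_width: 31.4
finger_force: 30.0
```

```bash
python3 -m pendant '[[[0,0,-0.03],[0,0,0],-1],[[0,0,-0.02],[0,0,0],-1],[[0,0,0],[0,0,0],-1],[[0,0,0],[0,0,0],-1],[[0,0,0],[0,0,0],-1],[[0,0,0],[0,0,0],-1],[[0,0,0],[0,0,0],-1],[[0,0,0],[0,0,0],-1],[[0,0,0],[0,0,0],-1],[[0,0,0],[0,0,0],-1]]'
python3 - <<'E'
from h import *
im=bot.capture('scene');w=bot.capture('wrist')
cv2.imwrite('pics/m5.png',np.hstack([cv2.resize(im[210:340,310:440],(400,400),interpolation=cv2.INTER_CUBIC),cv2.resize(w[100:420,160:480],(400,400))]))
E
```

```text
time: 12.85
tool_pos: [556.8, 183.0, 129.0]
tcp_rot: [-3.141, -0.002, -0.046]
contact_force: [-5.5, -1.3, 15.7]
grip_width: 31.7
finger_force: 30.0
```

View pics/m5.png

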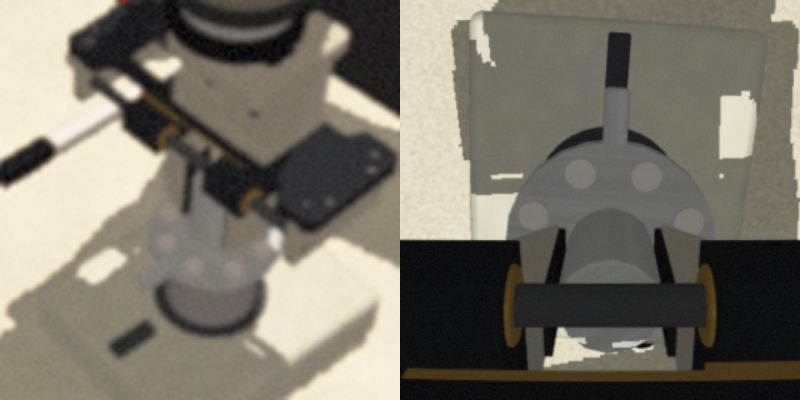

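The tool stopped at z 129.0 mm, where home was predicted, and the force jumped from 8 to 16 N, so the disc is on the hub face. The picture shows the disc seated and the pointer in line with the bar.

Run:
```python
from plant import bot
o=bot.get_obs();print(o['tool_pos'],o['contact_force'],o['finger_force']);print(bot.close_job())
```

```text
[556.86296123 183.0492693  128.96145616] [-4.68676245 -1.831875   15.06435084] 30.004030466079712
the job is handed in; nothing more can be done
None
```

I handed the job in at about 13 s with the carousel fully home on the mixer hub by my measurements: key in the slot, pointer on the index bar, knob still gripped at 30 N and pressed down at about 15 N; the hand-in returned no verdict.

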